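# Seat the handpiece dock on a facial-treatment console

### The arm

A 6-joint arm with a two-finger parallel gripper is mounted at the origin on the work surface. World frame = base frame: x ahead of the robot, y to its left, z up, the work surface at z = 0. Lengths are in m, angles in degrees, forces in N, time in s.
With the tool pointing down it reaches from about 0.4 to 0.825 m from the base axis. Payload 7 kg.
Tool frame: the origin (TCP) lies on the mounting face of the last link; the fingertips stand 178 mm ahead of it and the grasp point (between the pads) lies 159 mm ahead of it (robot.grip_depth is the distance from the TCP to the grasp point, in m); z points along the fingers, y is the line along which they close (so a half turn about z gives the same grasp; the last joint's range is limited). The gripper opens to 88 mm and grips with 3 to 60 N. Pads are 19 mm wide; open, the fingers measure 130 mm over their backs; the gripper's body (78 mm by 193 mm) begins 47 mm behind the grasp point.
Start: joints at [-60.441, 20.546, 0.682, 0, -70.136, -16.507], TCP at [0.152, -0.658, 0.405] pointing down, gripper open.
Joint ranges: [-176.03, 176.03], [-82.01, 121.73], [-58.28, 71.71], [-173.87, 95.51], [-174.79, -0.11], [-173.66, 173.66]. Speed limits (degrees/s): [136.94, 136.94, 172.46, 180, 180, 180].

### API

Orientations are given as [roll, pitch, yaw] about the fixed x, y, z axes, in that order (R = Rz(yaw) Ry(pitch) Rx(roll)).
In Python, from rig import robot, capture, camera_model, models gives the robot as it stands. Calls block until the motion is done:
- robot.reach(position, orientation): joint-space move of the TCP to a pose.
- robot.move_linear(position, feed=0.15, attitude=None): straight line of the TCP; attitude=None keeps the orientation; feed is the mean speed in m/s.
- robot.set_joints(angles): joint-space move.
- robot.let_go() and robot.close(strength=None): open the fingers fully, or close them until they stop; strength is the grip in N (None keeps the last).
- robot.sleep(seconds).
- robot.solve_ik(position, orientation): joint angles nearest the present ones, or None.
- capture(name): name is "scene" or "side" or "wrist"; returns (picture, depth): 480x640x3 uint8, blue, green, red; 480x640 float32, m along the optical axis (not along the pixel's ray), 0 where there is no reading.
- camera_model(name): a dict with "vfov" (degrees; the focal length in pixels is half the picture's height over the tangent of half this angle, whatever the lens; pixels are square), "cx", "cy" (the principal point, pixels), "world_to_cam" (4x4, takes a point from world to camera coordinates); the wrist camera has in their place "tool_from_camera" (4x4, takes a point from camera to tool coordinates, whose origin is the TCP and whose axes are the flange's). Camera axes: x right, y down, z forward; pixel columns grow to the right and rows downward; lengths in m; the calibration is good to about 2 mm. A picture is of the moment at which its call begins: read the wrist's pose just before it. camera_model takes no time and is no camera call.
A pose or a line that the arm cannot do raises robot.Unreachable and nothing moves.
- robot.sign_off(): hands the job in; it is judged then, once.
Trained networks look in the newest picture that a camera, given by its name, has taken for a name from the list of things; names that differ only in an ending like _2 or _b are one class to them, and where a whole thing is asked for, a point or a joint stands for the part that bears it (a point fixed in the world has none). Each returns a list of dicts, best first, with "p" (0 to 1); they miss things now and then, are a little off and sometimes report something else, mostly with a low value. They report only what shows in the picture. A call takes as long as a camera call. They do not tell look-alikes from the thing itself.
- models.look_for(camera, name): "xyz" ([x, y, z] in m, in world coordinates, good to about 4 mm: the middle of the surface that is visible of it).
- models.regions_of(camera, name): "region" (480x640 bool, what is visible of it).
- models.mark_of(camera, name): "xyz" ([x, y, z] in m, in world coordinates, good to about 4 mm: a listed point, or the origin of a listed thing).
Readings, each from a call of its own:
- robot.read_clock(): time.
- robot.read_joints(): joint angles.
- robot.read_qd(): joint speeds.
- robot.read_joint_torque(): joint torques, N m.
- robot.read_tcp_pos(): TCP position.
- robot.read_tcp_rot(): TCP orientation.
- robot.read_wrist_force(): force on the tool from outside, world axes, zero at the start.
- robot.read_torque(): the same for the moment, N m.
- robot.read_width(): finger opening in m.
- robot.read_grip_force(): force on a finger pad.
Only numpy, scipy, OpenCV 4.12 (cv2) and the standard library are available. Lean on these libraries where they do the work, as an engineer would, in place of code of your own. Each camera call takes 0.05 s, during which the arm holds its last target. There are 200 camera calls.

### The job

Pick up the handpiece dock (the plate with the black grip rib and two holes) and lower it, square to the console's sloping deck, over the two steel pins until it rests fully flush on the deck. The pins have been shifted sideways and locked, so feel or look for where they are and do not ram the plate against them; keep hold of the dock until it is home, then let go and leave the other things on the table alone.

Things in the scene. Friction and masses are not known exactly. Their poses are not given: they have to be found in the camera images.
- dock: Handpiece dock, loose, about 0.4 kg, starts flat on the table: aluminium plate 80 (x) by 160 (y) by 10 (z) mm. Two round through holes, 13.5 mm in diameter, at x = 0, y = -62 and +62 mm; two steel studs, 18 mm in diameter, tops 24 mm above the underside, at y = -39 and +39. Origin: centre of the underside, z up. Same either way round (half a turn about z); may be seated either way.
- dock_rib (a point): Middle of the top of the dock's black grip rib, 52 mm above the centre of the underside. The rib is 14 mm thick (dock x), 46 mm long (dock y) and rises 42 mm from the plate. Axes as the dock's.
- deck: Sloping top of the white console, a flat face that slopes 28 degrees down towards the console's front (roughly to the robot's right, -y). Origin: on the face, in the middle of where the dock belongs; x points up the slope, y along the width (level), z out of the face. Runs from x = -60 to +210 mm and y = -160 to +160 mm; a flat black screen fills x = 78 to 192.
- deck_slots (a point): Same point and axes as the deck. Two steel pins square to the face, 12 mm in diameter, 20 mm tall, the last 4 mm tapering to an 8 mm tip, rise from black slots at x = 0, y = s - 62 and y = s + 62 mm. Their common shift s differs each time, -15 to +15 mm, is locked (holds against 80 N) and not reported: find it by touch or camera. The dock has 0.75 mm play round them and slides freely.
- console: The whole console that carries the deck, fixed to the table: black base 240 by 300 mm, white body, highest edge 209 mm above the table, at the back. Origin: under the base, x away from its front. The deck's origin lies at x = -70, y = 0, z = 110 mm in this frame.
- blank: Bystander, loose: blank aluminium cover plate 75 by 110 by 8 mm with one 31 mm hole. Origin under its centre.
- jar: Bystander: squat glass cream jar, 56 mm in diameter, 55 mm tall. Origin under its centre.
- serum_a: Bystander: clear bottle with black cap, 54 mm in diameter, 150 mm tall. Origin under its centre.
- serum_b: Bystander: clear bottle like serum_a, 54 mm in diameter, 150 mm tall. Origin under its centre.
- bowl: Bystander: white bowl, 110 mm in diameter, 45 mm tall. Origin under its centre.
- cup: Bystander: steel cup, 70 mm in diameter, 85 mm tall. Origin under its centre.
- wand: Bystander: white handpiece with a steel ball tip lying along its x axis, about 150 mm long, 26 mm thick. Origin under its middle.
Mind the look-alikes: they are no part of the job. What is shaped like the dock but blue or red is not meant.

How it is judged:
By the outcome, as a careful person would: the job done as asked, in the order asked, and still so for the second after the job is handed in, with the robot touching nothing.
It also fails if it takes over 72 s, if anything falls off the work surface, if the arm or the gripper's body presses on something with over 40 N, if the wrist force passes 120 N, or if a joint passes its speed limit or range.

## Working session

There is one attempt and no reset: what is moved stays moved. The work goes in short steps, each a Python script; the robot and the scene stay as the last script left them, time stands still between calls to the robot, and variables do not carry over. Pictures are saved under pics/ and viewed, at most 10 in all, crops included, and the job is handed in when it is done.

```bash
ls; mkdir -p pics; cat > h.py <<'E'
import numpy as np, cv2
from rig import robot, capture, camera_model, models
from scipy.spatial.transform import Rotation as R
def rot(rpy): return R.from_euler('xyz',rpy,degrees=True).as_matrix()
def cam(name):
    m=camera_model(name); f=240/np.tan(np.radians(m['vfov']/2))
    if 'world_to_cam' in m: T=np.linalg.inv(np.array(m['world_to_cam']))
    else:
        W=np.eye(4); W[:3,:3]=rot(robot.read_tcp_rot()); W[:3,3]=robot.read_tcp_pos()
        T=W@np.array(m['tool_from_camera'])
    return f,m['cx'],m['cy'],T
def cloud(depth,c):
    f,cx,cy,T=c; v,u=np.mgrid[:480,:640]
    P=np.stack([(u-cx)/f*depth,(v-cy)/f*depth,depth],-1)
    return P@T[:3,:3].T+T[:3,3]
E
python3 - <<'E'
from h import *
np.set_printoptions(precision=4,suppress=True)
for n in ['scene','side','wrist']:
    c=cam(n); p,d=capture(n); cv2.imwrite(f'pics/{n}0.png',p); np.savez(f'{n}0.npz',p=p,d=d,T=c[3],k=c[:3])
    print(n,c[0],c[1],c[2],c[3][:3,3],c[3][:3,2],(d>0).mean(), camera_model(n).keys())
    for q in ['dock','dock_rib','deck','deck_slots','console']:
        for r in models.mark_of(n,q)[:3]: print('  ',q,np.round(r['p'],2),np.array(r['xyz']))
    for r in models.look_for(n,'dock')[:4]: print('  look dock',np.round(r['p'],2),np.array(r['xyz']))
print(robot.read_clock())
E
```

```text
pics
scene 596.0113962664929 313.7822580940538 237.42813434634175 [ 1.3354 -0.3926  1.3318] [-0.5164  0.184  -0.8364] 0.9959602864583333 dict_keys(['vfov', 'cx', 'cy', 'world_to_cam'])
   dock 0.78 [ 0.3104 -0.2501  0.001 ]
   dock 0.68 [0.2959 0.1899 0.0031]
   dock 0.65 [ 0.5104 -0.2861 -0.003 ]
   dock_rib 0.9 [0.2988 0.1887 0.0551]
   dock_rib 0.7 [ 0.5043 -0.2919  0.0508]
   dock_rib 0.62 [ 0.3079 -0.256   0.0506]
   deck 0.96 [0.6719 0.2799 0.1111]
   deck_slots 0.87 [0.6696 0.2809 0.1124]
   console 0.72 [0.6049 0.2641 0.001 ]
   console 0.56 [ 0.4163 -0.5127 -0.0025]
   console 0.37 [0.6695 0.2788 0.1124]
  look dock 0.74 [ 0.3185 -0.253   0.0132]
  look dock 0.72 [0.3089 0.1801 0.0134]
  look dock 0.58 [ 0.5173 -0.29    0.0063]
  look dock 0.54 [0.6114 0.2468 0.1434]
side 450.73022489003483 323.3740309423799 238.76664794434856 [0.2815 0.7534 0.687 ] [ 0.2665 -0.7865 -0.5571] 0.99599609375 dict_keys(['vfov', 'cx', 'cy', 'world_to_cam'])
   dock 0.97 [0.2965 0.1886 0.0003]
   dock 0.94 [ 0.5094 -0.2893  0.0037]
   dock 0.77 [ 0.3085 -0.2522  0.0004]
   dock_rib 0.85 [ 0.3079 -0.2534  0.0493]
   dock_rib 0.78 [0.2984 0.1893 0.0532]
   dock_rib 0.7 [ 0.5053 -0.2893  0.0505]
   deck 0.65 [0.6698 0.2775 0.1071]
   deck 0.5 [ 0.6748 -0.056  -0.0001]
   deck_slots 0.88 [0.6665 0.2811 0.1067]
  look dock 0.86 [0.2955 0.2084 0.0096]
  look dock 0.56 [ 0.5033 -0.2677  0.0125]
wrist 418.8421749245234 326.2817584057011 234.1763461733316 [ 0.075  -0.6745  0.3842] [ 0.2825  0.065  -0.9571] 0.9959537760416667 dict_keys(['vfov', 'cx', 'cy', 'tool_from_camera'])
1.05
```

View pics/scene0.png

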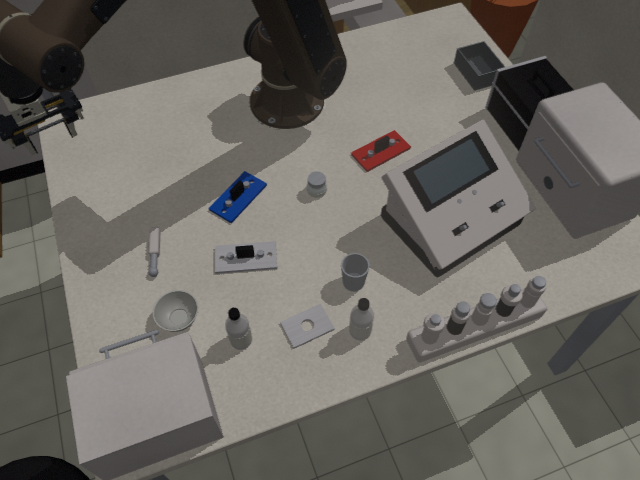

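View pics/side0.png

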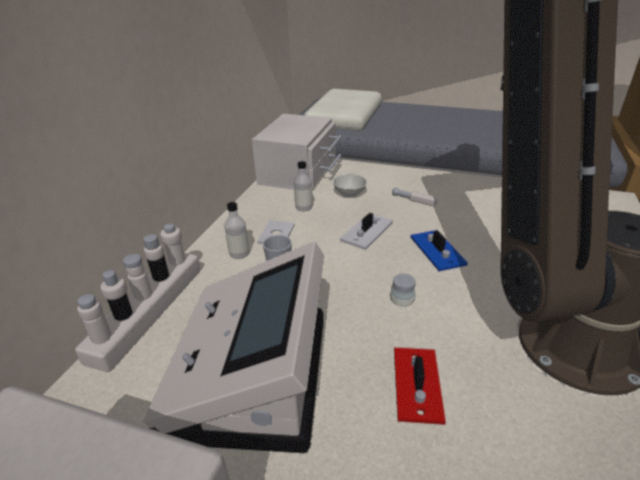

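The true dock is the silver plate at scene pixel (246,257), and at (367,231) in the side view. Blue (237,197) and red (381,150) are look-alikes. The deck pins show in the scene at about (460,230) and (498,205). Next I'll measure from the clouds.

```bash
cat > m.py <<'E'
from h import *
np.set_printoptions(precision=4,suppress=True)
for n in ['scene','side']:
    z=np.load(n+'0.npz'); W=cloud(z['d'],(*z['k'],z['T'])); p=z['p'].astype(int)
    # dock
    s=(np.hypot(W[...,0]-.507,W[...,1]+.29)<.11)
    top=s&(W[...,2]>.006)&(W[...,2]<.014); P=W[top]
    r=cv2.minAreaRect((P[:,:2]*1000).astype(np.float32)); print(n,'plate',len(P),P.mean(0),r,np.median(P[:,2]))
    rb=s&(W[...,2]>.044); Q=W[rb]; Q=Q[(Q[:,2]<.06)]
    print(' rib',len(Q),Q.mean(0),Q[:,2].max(),cv2.minAreaRect((Q[:,:2]*1000).astype(np.float32)))
    # deck
    s=(np.hypot(W[...,0]-.66,W[...,1]-.27)<.1)&(W[...,2]>.06)
    P=W[s]
    best=0
    rng=np.random.default_rng(0)
    for _ in range(300):
        a=P[rng.choice(len(P),3,False)]; nn=np.cross(a[1]-a[0],a[2]-a[0]); nn/=np.linalg.norm(nn)+1e-12
        k=abs((P-a[0])@nn)<.002
        if k.sum()>best: best=k.sum();K=k
    c=P[K].mean(0); nn=np.linalg.svd(P[K]-c,full_matrices=False)[2][2]; nn*=np.sign(nn[2])
    up=-np.array([nn[0],nn[1],0]); up/=np.linalg.norm(up)
    print(' plane',best/len(P),'n',nn,'tilt',np.degrees(np.arccos(nn[2])),'upslope az',np.degrees(np.arctan2(up[1],up[0])),'z at (.67,.28)',c[2]-(nn[:2]@(np.array([.67,.28])-c[:2]))/nn[2])
    x=up-nn*(up@nn); x/=np.linalg.norm(x); y=np.cross(nn,x); o=np.array([.67,.28,c[2]-(nn[:2]@(np.array([.67,.28])-c[:2]))/nn[2]])
    D=(W-o)@np.stack([x,y,nn],1)
    on=(abs(D[...,2])<.006)&(abs(D[...,0]-.07)<.2)&(abs(D[...,1])<.22)
    print(' deck extents (want x -60..210,y -160..160)',np.percentile(D[on][:,:2]*1000,[.3,99.7],axis=0))
    # rectified view of the deck, 2 px/mm
    f,cx,cy=z['k']; g=np.mgrid[-80:231,-180:181].astype(float)/1000
    G=o+g[0][...,None]*x+g[1][...,None]*y; C=(G-z['T'][:3,3])@z['T'][:3,:3]
    rec=cv2.remap(z['p'],(C[...,0]/C[...,2]*f+cx).astype(np.float32),(C[...,1]/C[...,2]*f+cy).astype(np.float32),1)
    cv2.imwrite(f'pics/rec_{n}.png',rec)
    pins=(D[...,2]>.01)&(D[...,2]<.03)&(abs(D[...,0])<.05)&(abs(D[...,1])<.12)
    for sg in (-1,1):
        q=D[pins&(np.sign(D[...,1])==sg)]; print('  pin',sg,len(q),q.mean(0)*1000 if len(q) else '')
a=[cv2.imread(f'pics/rec_{n}.png') for n in ('scene','side')]; cv2.imwrite('pics/rec.png',np.hstack(a))
E
python3 m.py
```

```text
scene plate 1181 [ 0.5138 -0.29    0.0097] ((505.5888671875, -296.6971435546875), (199.3271484375, 208.3782501220703), 34.23873519897461) 0.009569952654581382
 rib 108 [ 0.511  -0.2892  0.0505] 0.05862502503680278 ((509.97845458984375, -289.0379943847656), (43.48765182495117, 18.971166610717773), 69.41072845458984)
 plane 0.487957181088314 n [0.4626 0.1267 0.8774] tilt 28.663885492555423 upslope az -164.68290419538243 z at (.67,.28) 0.1106099237136169
 deck extents (want x -60..210,y -160..160) [[ -62.0676 -161.1946]
 [ 207.467   159.2674]]
  pin -1 23 [ -3.0909 -63.6281  17.5882]
  pin 1 23 [ 0.3413 59.9033 16.6251]
side plate 679 [ 0.5041 -0.2721  0.0087] ((505.8973388671875, -287.3087158203125), (165.272216796875, 82.48616790771484), 74.15316009521484) 0.008514862467493889
 rib 60 [ 0.5047 -0.2845  0.0492] 0.052751008158268387 ((504.04412841796875, -288.14892578125), (48.325199127197266, 13.57829475402832), 75.26335144042969)
 plane 0.957131079967024 n [0.4639 0.1107 0.8789] tilt 28.484741836971935 upslope az -166.57589290776974 z at (.67,.28) 0.1092820674669008
 deck extents (want x -60..210,y -160..160) [[ -56.068  -161.7049]
 [ 210.4201  154.1073]]
  pin -1 54 [  3.2768 -69.3227  15.9758]
  pin 1 41 [ 2.6024 54.1679 15.9282]
```

```bash
ls pics/rec.png
```

```text
pics/rec.png
```

View pics/rec.png

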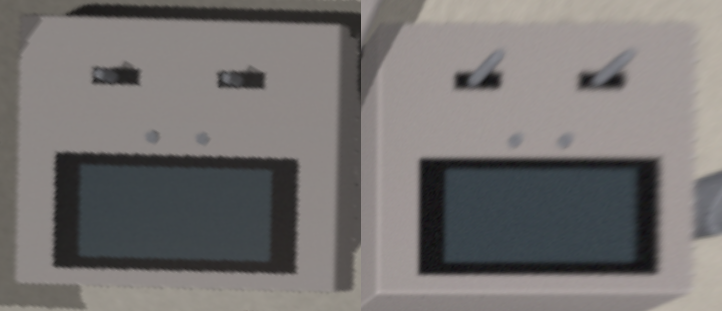

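The rectified views show the deck's up-slope direction at azimuth about -165°, which means the front faces +x. The slots are at (115,75) and (241,78), and the screen lies below them. Next I'll check IK and look with the wrist camera.

```bash
cat >> h.py <<'E'
np.set_printoptions(precision=4,suppress=True)
def frame(z,y):  # tool rotation from approach z and closing y
    z=z/np.linalg.norm(z); y=y-z*(y@z); y/=np.linalg.norm(y); return np.stack([np.cross(y,z),y,z],1)
def rpy(M): return list(R.from_matrix(M).as_euler('xyz',degrees=True))
def az(d): return np.array([np.cos(np.radians(d)),np.sin(np.radians(d)),0.])
TC=np.array(camera_model('wrist')['tool_from_camera'])
def viewpose(M,target,dist): # tcp so that the wrist camera's axis meets target
    return list(target-M@(TC[:3,3]+dist*TC[:3,2]))
GD=robot.grip_depth
N0=np.array([.4633,.118,.8783]); N0/=np.linalg.norm(N0)
E
python3 - <<'E'
from h import *
print('TC',TC)
for q in ['serum_a','cup','bowl','jar','blank']:
    print(q,[ (round(r['p'],2),np.array(r['xyz'])) for r in models.mark_of('scene',q)[:2]])
up=np.cross(np.cross(N0,[0,0,-1.]),N0); up/=-np.linalg.norm(up); up*=np.sign(up[2])
d=np.array([.507,-.289,0]); k=np.array([.669,.280,.110])
for sg in (1,-1):
    Mp=frame(np.array([0,0,-1.]),sg*az(-15)); Ms=frame(-N0,sg*up)
    for nm,M,p in [('viewpick',Mp,viewpose(Mp,d,.3)),('pick',Mp,list(d+[0,0,.036+GD])),('viewdeck',Ms,viewpose(Ms,k,.25)),('seathi',Ms,list(k+N0*(.116+GD))),('seat',Ms,list(k+N0*(.036+GD)))]:
        j=robot.solve_ik(p,rpy(M)); print(sg,nm,np.array(p),None if j is None else np.array(j))
E
```

```text
TC [[ 0.0003 -0.9571 -0.2899  0.0792]
 [ 1.      0.0004 -0.0005  0.001 ]
 [ 0.0006 -0.2899  0.9571  0.0205]
 [ 0.      0.      0.      1.    ]]
serum_a [(0.91, array([ 0.7269, -0.364 ,  0.0001])), (0.67, array([ 0.802 , -0.0866,  0.003 ]))]
cup [(0.89, array([ 0.6756, -0.0522, -0.0002])), (0.72, array([0.6715, 0.2788, 0.1106]))]
bowl [(0.91, array([ 0.6137, -0.4913, -0.001 ]))]
jar [(0.73, array([ 0.3616, -0.0414, -0.0007]))]
blank [(0.73, array([ 0.7468, -0.2056,  0.0013]))]
1 viewpick [ 0.5082 -0.2813  0.3076] None
1 pick [ 0.507  -0.289   0.1953] None
1 viewdeck [0.7884 0.3174 0.3377] [  32.7104   50.7169   46.3788   -9.4253 -112.6972  -19.9711]
1 seathi [0.7965 0.3125 0.3518] [  32.1892   51.2773   49.2207   -9.3335 -115.0329  -19.8163]
1 seat [0.7595 0.303  0.2815] [  32.9527   48.4196   34.4814   -9.0407 -103.1826  -18.6022]
-1 viewpick [ 0.5058 -0.2967  0.3076] [-11.3044  16.9155 -18.2279   0.     -54.8566  -3.6956]
-1 pick [ 0.507  -0.289   0.1953] [-10.4966  24.4189 -24.857    0.     -40.724   -4.5034]
-1 viewdeck [0.7903 0.3039 0.3385] [  31.9572   50.3188   45.5158   -9.0269 -112.3587  160.9118]
-1 seathi [0.7965 0.3125 0.3518] [  32.1892   51.2773   49.2207   -9.3335 -115.0329  160.1837]
-1 seat [0.7595 0.303  0.2815] [  32.9527   48.4196   34.4814   -9.0407 -103.1826  161.3978]
```

```bash
cat > v.py <<'E'
from h import *
d=np.array([.507,-.289,.02]); Mp=frame(np.array([0,0,-1.]),az(165))
robot.reach(viewpose(Mp,d,.32),rpy(Mp))
for i,off in enumerate([[0,0,0],[.05,.03,0]]):
    if i: robot.move_linear(viewpose(Mp,d+off,.32),feed=.15)
    robot.sleep(.3)
    c=cam('wrist'); p,dd=capture('wrist'); cv2.imwrite(f'pics/wd{i}.png',p); np.savez(f'wd{i}.npz',p=p,d=dd,T=c[3],k=c[:3])
    W=cloud(dd,c); 
    for lo,hi,nm in [(.006,.0135,'plate'),(.047,.058,'rib')]:
        s=(np.hypot(W[...,0]-.507,W[...,1]+.29)<.12)&(W[...,2]>lo)&(W[...,2]<hi)
        s=cv2.morphologyEx(s.astype(np.uint8),cv2.MORPH_OPEN,np.ones((5,5)))>0
        P=W[s]; print(i,nm,len(P),np.median(P[:,2]),cv2.minAreaRect((P[:,:2]*1000).astype(np.float32)))
    # pixels-only rib: rays cut with the plane z=.052
    for r in models.mark_of('wrist','dock_rib')[:2]: print('  rib',r['p'],np.array(r['xyz']))
print(robot.read_clock())
E
python3 v.py
```

```text
0 plate 17209 0.009501410678030286 ((505.81976318359375, -287.74932861328125), (161.20318603515625, 80.25623321533203), 74.19308471679688)
0 rib 1223 0.05120875174195938 ((505.57708740234375, -288.6976623535156), (45.6053581237793, 13.966141700744629), 74.61051940917969)
  rib 0.72 [ 0.3083 -0.2474  0.0521]
  rib 0.67 [ 0.509  -0.2899  0.0506]
1 plate 18907 0.009536969133909001 ((505.6533203125, -288.0924377441406), (160.5182342529297, 80.25798034667969), 74.22750091552734)
1 rib 1406 0.05123278363297956 ((505.73785400390625, -288.3794860839844), (45.29436492919922, 14.1798095703125), 74.25275421142578)
  rib 0.67 [ 0.5067 -0.289   0.0506]
4.4667
```

```bash
ls pics
```

```text
rec.png
rec_scene.png
rec_side.png
scene0.png
side0.png
wd0.png
wd1.png
wrist0.png
```

View pics/wd0.png

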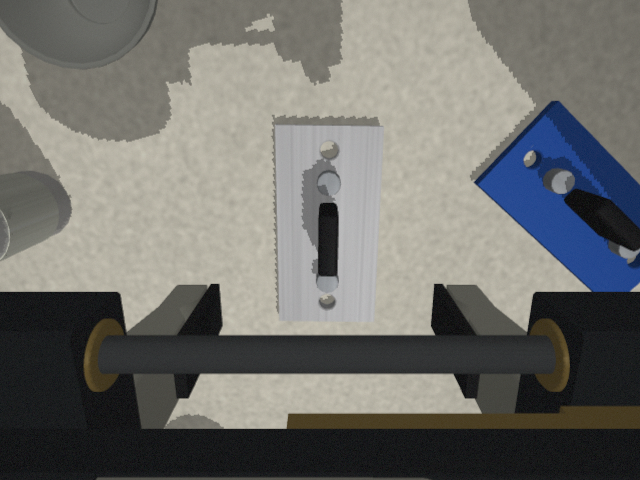

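The wrist view shows the dock upright at about (327,223), with the blue look-alike at right and the bowl at top left. Both views give centre (0.5057, -0.2882), axis 74.25° and rib top about 0.051, consistent with the stated sizes. I'll grasp and release once to centre it and calibrate the camera bias, then look at the pins.

```bash
cat > g.py <<'E'
from h import *
c0=np.array([.5057,-.2882,0]); Mp=frame(np.array([0,0,-1.]),az(164.25)); o=rpy(Mp)
robot.reach(list(c0+[0,0,.10+GD]),o); robot.move_linear(list(c0+[0,0,.037+GD]),feed=.08)
robot.close(10); robot.sleep(.3); print('w',robot.read_width(),robot.read_grip_force(),robot.read_tcp_pos())
robot.let_go(); robot.move_linear(list(c0+[0,0,.08+GD]),feed=.12)
robot.move_linear(viewpose(Mp,c0+[0,0,.02],.32),feed=.15); robot.sleep(.3)
c=cam('wrist'); p,dd=capture('wrist'); W=cloud(dd,c); np.savez('wd2.npz',p=p,d=dd,T=c[3],k=c[:3])
for lo,hi,nm in [(.006,.0135,'plate'),(.047,.058,'rib')]:
    s=(np.hypot(W[...,0]-.507,W[...,1]+.29)<.12)&(W[...,2]>lo)&(W[...,2]<hi)
    s=cv2.morphologyEx(s.astype(np.uint8),cv2.MORPH_OPEN,np.ones((5,5)))>0
    r=cv2.minAreaRect((W[s][:,:2]*1000).astype(np.float32)); e=Mp.T@(np.array([*r[0],0])/1000-c0)*1000
    print(nm,r,'tool-frame offset mm',e[:2])
t=robot.read_tcp_pos(); robot.move_linear([t[0],t[1],.45],feed=.25)
up=np.cross(np.cross(N0,[0,0,1.]),N0); Ms=frame(-N0,up); k=np.array([.669,.280,.110]); yd=np.cross(N0,up/np.linalg.norm(up))
for i,off in enumerate([-.03,.03]):
    P=viewpose(Ms,k+off*yd,.27)
    if i==0: robot.reach(P,rpy(Ms))
    else: robot.move_linear(P,feed=.1)
    robot.sleep(.3); c=cam('wrist'); p,dd=capture('wrist'); cv2.imwrite(f'pics/wk{i}.png',p); np.savez(f'wk{i}.npz',p=p,d=dd,T=c[3],k=c[:3])
print(robot.read_clock())
E
python3 g.py
```

```text
w 0.01401562174656871 9.999947100877762 [ 0.5059 -0.2882  0.1964]
plate ((504.9663391113281, -287.7466735839844), (159.87632751464844, 80.33661651611328), 74.2238998413086) tool-frame offset mm [-0.2372  0.8292]
rib ((504.6888427734375, -288.5256652832031), (45.678951263427734, 13.940999031066895), 73.86443328857422) tool-frame offset mm [0.5879 0.8848]
14.725
```

```bash
ls pics | tail -2
```

```text
wk1.png
wrist0.png
```

View pics/wk1.png

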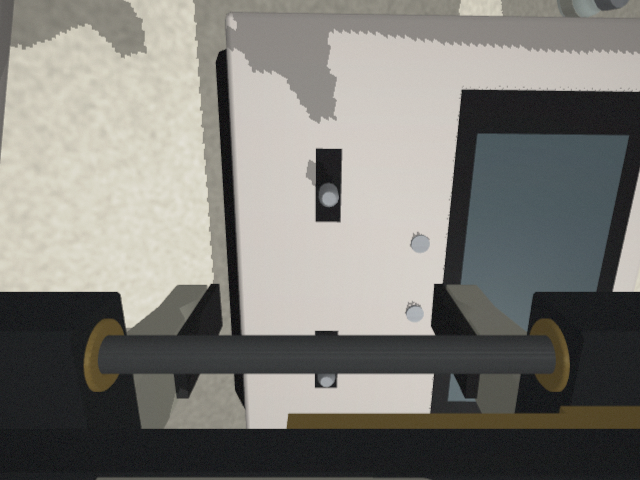

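The pins show at (329,196) and (326,378) in the wrist view, with the gripper bar between them. Next I'll fit the deck plane and the pins.

```bash
cat > f.py <<'E'
from h import *
from scipy.optimize import least_squares
zs=[np.load(f'wk{i}.npz') for i in (0,1)]; Ws=[cloud(z['d'],(*z['k'],z['T'])) for z in zs]
o=np.array([.669,.280,.110]); n=N0.copy()
def axes(n):
    x=np.array([0,0,1.])-n*n[2]; x/=np.linalg.norm(x); return np.stack([x,np.cross(n,x),n],1)
for it in range(4):
    A=axes(n); Q=[]
    for W in Ws:
        D=(W-o)@A; s=(abs(D[...,2])<(.006 if it<2 else .0025))&(abs(D[...,0]-.015)<.06)&(abs(D[...,1])<.14); Q.append(W[s]); 
    for q in Q:
        m=q.mean(0); nn=np.linalg.svd(q-m,full_matrices=False)[2][2]; nn*=np.sign(nn[2])
        if it==3: print('view n',nn,np.degrees(np.arccos(nn[2])),'h0',(m-o)@nn*1000)
    P=np.vstack(Q); m=P.mean(0); n=np.linalg.svd(P-m,full_matrices=False)[2][2]; n*=np.sign(n[2]); o=o+n*((m-o)@n)
A=axes(n); print('n',n,'tilt',np.degrees(np.arccos(n[2])),'az up',np.degrees(np.arctan2(A[1,0],A[0,0])),'o',o)
for i,(W,z) in enumerate(zip(Ws,zs)):
    D=(W-o)@A*1000
    # edges of the deck (top face) for yaw: the screen's lower edge, x of dark pixels
    dark=(z['p'].max(-1)<60)&(abs(D[...,2])<3)&(D[...,0]>60)&(D[...,0]<110)
    for y0 in range(-120,120,10):
        q=D[dark&(abs(D[...,1]-y0)<5)]
        if len(q)>40: print(' screen edge y',y0,round(np.percentile(q[:,0],1),2),end=';')
    print()
    sl=(z['p'].max(-1)<60)&(abs(D[...,2])<12)&(abs(D[...,0])<15)&(abs(D[...,1])<100)
    for sg in (-1,1):
        reg=(abs(D[...,0])<25)&(abs(D[...,1]-sg*62)<28)
        tip=D[reg&(D[...,2]>18)&(D[...,2]<23)]; q=D[reg&(D[...,2]>4)&(D[...,2]<15)]
        s2=D[sl&reg]
        if len(q)<10: print(i,sg,len(q)); continue
        f=least_squares(lambda c:np.hypot(q[:,0]-c[0],q[:,1]-c[1])-6,tip[:,:2].mean(0) if len(tip) else q[:,:2].mean(0),loss='soft_l1')
        print(i,sg,'tip',len(tip),tip.mean(0) if len(tip) else '','body',len(q),f.x,np.sqrt(np.mean(f.fun**2)),'slot',len(s2),s2.min(0)[:2] if len(s2) else '',s2.max(0)[:2] if len(s2) else '')
E
python3 f.py
```

```text
view n [0.4565 0.1108 0.8828] 28.020143896839407 h0 0.03304559054124589
view n [0.4567 0.1108 0.8827] 28.02970330358454 h0 -0.04157055080046632
n [0.4566 0.1107 0.8827] tilt 28.025348968482994 az up -166.3748622969248 o [0.6689 0.28   0.1097]
 screen edge y -60 77.24; screen edge y -50 77.27; screen edge y -40 77.3; screen edge y -30 77.2; screen edge y -20 77.37; screen edge y -10 77.31; screen edge y 0 77.34; screen edge y 10 77.16; screen edge y 20 77.44; screen edge y 30 77.2; screen edge y 40 77.28; screen edge y 50 77.31; screen edge y 60 77.46; screen edge y 70 77.29; screen edge y 80 77.11; screen edge y 90 77.33; screen edge y 100 77.6; screen edge y 110 77.56;
0 -1 tip 173 [ -0.2148 -66.7914  19.6536] body 123 [ -0.1857 -67.7832] 0.22446126987714163 slot 947 [ -7.4961 -85.7905] [  7.0543 -40.8085]
0 1 8
 screen edge y -110 77.92; screen edge y -100 77.41; screen edge y -90 77.14; screen edge y -80 77.21; screen edge y 0 77.19; screen edge y 10 77.47; screen edge y 20 77.2; screen edge y 30 77.31; screen edge y 40 77.38; screen edge y 50 77.4; screen edge y 60 77.36; screen edge y 70 77.44; screen edge y 80 77.24; screen edge y 90 77.46; screen edge y 100 77.56; screen edge y 110 77.58;
1 -1 2
1 1 tip 212 [-0.0975 56.6485 19.5884] body 60 [-0.063  56.2501] 0.10938250865563132 slot 1360 [-7.8064 38.048 ] [ 7.219  83.1347]
```

```bash
cat >> h.py <<'E'
n=np.array([.4566,.1107,.8827]); n/=np.linalg.norm(n); x_=np.array([0,0,1.])-n*n[2]; x_/=np.linalg.norm(x_)
A=np.stack([x_,np.cross(n,x_),n],1); O=np.array([.6689,.2800,.1097])
MS=frame(-n,x_); OS=rpy(MS); GH=.037
def P(x,y,h): return list(O+A@np.array([x,y,h+1000*(GH+GD)])/1000.) # mm, underside centre
def here(): return A.T@(np.array(robot.read_tcp_pos())-O)*1000-[0,0,1000*(GH+GD)]
def force(): return A.T@np.array(robot.read_wrist_force())
def descend(x,y,h0,h1,F0,step=1.,fn=10,fl=8,feed=.02):
    h=h0
    while h>h1:
        h=max(h-step,h1); robot.move_linear(P(x,y,h),feed=feed); f=force()-F0
        print('h %.1f'%h,here(),'F',f,'M',A.T@np.array(robot.read_torque()))
        if f[2]>fn or np.hypot(f[0],f[1])>fl: print('STOP'); return False,h
    return True,h
E
cat > p.py <<'E'
from h import *
c0=np.array([.5057,-.2882,0]); Mp=frame(np.array([0,0,-1.]),az(164.25)); o=rpy(Mp)
print([robot.solve_ik(P(-1.1,-5.6,h),OS) is not None for h in (110,60,30,0)])
robot.move_linear(viewpose(MS,O,.34),feed=.2)
t=robot.read_tcp_pos(); robot.reach([.55,-.2,.45],o); robot.reach(list(c0+[0,0,.10+GD]),o)
robot.move_linear(list(c0+[0,0,GH+GD]),feed=.08)
robot.close(45); robot.sleep(.3); print('w',robot.read_width(),robot.read_grip_force(),robot.read_tcp_pos())
robot.move_linear(list(c0+[0,0,.29+GD]),feed=.2)
robot.reach(P(-1.1,-5.6,110),OS); robot.move_linear(P(-1.1,-5.6,32),feed=.12); robot.sleep(.4)
F0=force(); np.save('F0.npy',F0); print('F0',F0,here(),robot.read_width(),robot.read_clock())
print(descend(-1.1,-5.6,25,14,F0)); print(robot.read_clock())
E
python3 p.py
```

```text
[True, True, True, True]
w 0.01357472114971513 44.99960124492645 [ 0.5058 -0.2882  0.1963]
F0 [-1.8066  0.15   -3.6907] [-1.1571 -5.5798 32.1003] 0.01416652812096132 25.2333
h 24.0 [-1.0868 -5.5843 23.9566] F [-0.4698  0.3919 -0.0104] M [-0.0314  2.3082  0.003 ]
h 23.0 [-1.0875 -5.5973 23.0085] F [-0.3294  0.0292  0.1948] M [-0.0119  2.3589  0.025 ]
h 22.0 [-1.1152 -5.5987 21.9151] F [-0.1303 -0.1021 -1.0592] M [-0.0683  2.3453 -0.005 ]
h 21.0 [-1.1124 -5.6136 20.8933] F [-1.1858 -0.1294 -0.5462] M [-0.006   2.2697  0.0125]
h 20.0 [-1.1085 -5.61   19.9052] F [-0.4275 -0.303  -1.0478] M [-0.0887  2.2694  0.0329]
h 19.0 [-1.114 -5.615 18.888] F [-0.2999 -0.2999  0.0993] M [-0.023   2.3279  0.031 ]
h 18.0 [-1.1005 -5.6439 17.9157] F [-1.0965 -0.3361 -0.4001] M [-0.0013  2.3082 -0.0046]
h 17.0 [-1.1143 -5.5901 16.8956] F [-1.1013  0.1315 -0.03  ] M [-0.0186  2.3521  0.031 ]
h 16.0 [-1.1342 -5.6118 15.8677] F [-0.4883  0.0252 -0.9818] M [-0.0455  2.2829  0.0271]
h 15.0 [-1.1168 -5.6223 14.9038] F [-0.2167 -0.6252 -0.3024] M [-0.0773  2.2944  0.0616]
h 14.0 [-1.0869 -5.5942 13.9228] F [-0.3039  0.8936 -0.3814] M [-0.0087  2.3052  0.0175]
(True, 14.0)
28.2833
```

No contact down to 14 mm, so both pins are inside the holes. I'll continue to the deck.

```bash
python3 - <<'E'
from h import *
F0=np.load('F0.npy'); print(descend(-1.1,-5.6,14,-2,F0,fn=12,fl=10)); print(robot.read_clock(),robot.read_width())
E
```

```text
h 13.0 [-1.0948 -5.5809 12.9341] F [ 0.4967 -0.2319 -0.1312] M [-0.0853  2.3326  0.0801]
h 12.0 [-1.1    -5.6048 11.9376] F [-0.4975 -0.365  -0.4884] M [-0.0234  2.3379  0.0177]
h 11.0 [-1.1164 -5.622  10.8985] F [-0.0051  0.7283 -0.2492] M [-0.0715  2.3215  0.0554]
h 10.0 [-1.1056 -5.6047  9.9065] F [-0.6341  0.3113 -0.3239] M [-0.0643  2.2497  0.0251]
h 9.0 [-1.1159 -5.5943  8.8956] F [-0.0189  0.7545 -0.3537] M [-0.0394  2.2985  0.0711]
h 8.0 [-1.1165 -5.5844  7.9085] F [-0.9095  0.0599 -0.7562] M [-0.0091  2.2643 -0.0147]
h 7.0 [-1.1113 -5.5874  6.9069] F [-0.7588  0.0733 -1.1593] M [-0.056   2.322   0.0677]
h 6.0 [-1.1037 -5.6009  5.8951] F [-1.2629  0.3402 -0.0677] M [-0.0816  2.2894  0.0468]
h 5.0 [-1.0943 -5.6181  4.9   ] F [-0.256  -0.9088 -0.5823] M [-0.0384  2.2959  0.0251]
h 4.0 [-1.098  -5.5989  3.9155] F [-0.5652 -0.5137 -0.4249] M [-0.0773  2.3079 -0.0438]
h 3.0 [-1.0987 -5.6257  2.906 ] F [-0.7303  0.9687  0.0474] M [-0.0277  2.3173 -0.0056]
h 2.0 [-1.1032 -5.6355  1.8865] F [-0.3914 -0.0098 -0.6332] M [-0.0269  2.3274  0.0048]
h 1.0 [-1.1105 -5.6163  0.884 ] F [-0.6225  0.6344 -1.0911] M [-0.0387  2.2543  0.0103]
h 0.0 [-0.9063 -5.5477  0.7394] F [ 0.0492 -0.8719  4.3607] M [-0.1666  2.1262 -0.0005]
h -1.0 [-0.6693 -5.5646  0.7108] F [-0.0843 -1.4838 11.1667] M [-0.4237  1.708   0.0102]
h -2.0 [-0.4109 -5.5404  0.7204] F [ 0.5906 -1.3663 14.5998] M [-0.6049  1.4522  0.0202]
STOP
(False, -2.0)
32.2833 0.013869916668265909
```

Contact at h ≈ +0.7 mm matches the camera's height bias, so the dock is seated under about 15 N. I'll relax, release, retract and look.

```bash
python3 - <<'E'
from h import *
robot.move_linear(P(-1.1,-5.6,0.2),feed=.02); robot.let_go(); robot.sleep(.3)
robot.move_linear(P(-1.1,-5.6,100),feed=.12); robot.sleep(.3)
c=cam('wrist'); p,d=capture('wrist'); W=cloud(d,c); D=(W-O)@A*1000
s=(abs(D[...,2]-10)<3)&(abs(D[...,0])<50)&(abs(D[...,1]+5)<90); q=D[s]
a=np.c_[q[:,:2],np.ones(len(q))]; k=np.linalg.lstsq(a,q[:,2],rcond=None)[0]
print('plate top plane slopes deg',np.degrees(k[:2]),'h at centre',k[2],'rms',np.std(a@k-q[:,2]),len(q),q.min(0),q.max(0))
g=(abs(D[...,2])<3)&(D[...,0]>45)&(D[...,0]<75)&(abs(D[...,1])<100); print('deck h',np.median(D[g][:,2]))
q2,_=capture('scene'); cv2.imwrite('pics/end.png',np.hstack([cv2.resize(p,(400,300)),cv2.resize(q2[100:300,340:580],(360,300))])); print(robot.read_clock(),robot.read_wrist_force())
E
```

```text
plate top plane slopes deg [-0.0116  0.0119] h at centre 9.932942638247834 rms 0.6787890622325519 24221 [-40.675  -84.5466   7.0496] [39.633  73.471  12.9539]
deck h -0.027117842192855304
35.5 [0.1986 0.3273 0.7466]
```

```bash
ls pics/end.png
```

```text
pics/end.png
```

View pics/end.png

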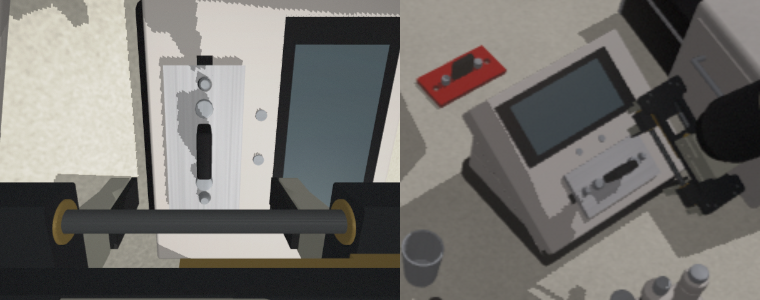

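The left half shows the dock on the deck with a pin through each hole, at about (205,84) and (205,197). Its top is 9.95 mm above the deck and parallel to it within 0.02°, so it is flush, and the gripper is clear.

```bash
python3 -c "
from rig import robot
print(robot.sign_off())"
```

```text
the job is handed in; nothing more can be done
None
```

The handpiece dock is seated flush over both pins on the deck and released, the gripper touches nothing, and the job was handed in at about 36 s with no bystander touched.

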